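# Put the painting knives away in their tray

## Robot

A 6-joint arm with a two-finger parallel gripper is mounted at the origin on the work surface. World frame = base frame: x ahead of the robot, y to its left, z up, the work surface at z = 0. Lengths are in m, angles in rad, forces in N, time in s.
With the tool pointing down it reaches from about 0.425 to 0.95 m from the base axis. Payload 3.5 kg.
Tool frame: the origin (TCP) lies on the centre line of the jaws, within the pads' length; the fingertips stand 14 mm ahead of it and the grasp point (between the pads) lies 5 mm behind it (tips_ahead is the distance from the TCP to the fingertips, in m); y points along the fingers, z is the direction in which the jaws open and shut, and the axes are right-handed (so a half turn about y gives the same grasp; the last joint's range is limited). The gripper opens to 85 mm and grips with 20 to 120 N. Pads are 22 mm wide; open, the fingers measure 114 mm over their backs; the gripper's body (76 mm by 85 mm) begins 54 mm behind the grasp point. The pads swing forward as they close: fully open they stand 13 mm farther back than shut.
Start: joints at [-1.327, 0.286, 1.577, -0, 1.279, -0.15], TCP at [0.259, -0.623, 0.245] pointing down, gripper open.
Joint ranges: [-2.77, 2.77], [-0.9, 2.22], [0.21, 2.48], [-1.53, 4.67], [0.24, 2.81], [-2.84, 2.84]. Speed limits (rad/s): [2.79, 2.79, 3.14, 3.14, 3.14, 3.14].

## Interface

Orientations are given as a unit quaternion [x, y, z, w].
In Python, from plant import get_state, read_camera, sign_off, tips_ahead gives the robot as it stands.
- The arm moves only by the tool send_rows, never from a script. Its argument "plan" is a list of rows, each a list of 2 entries, a list of its own where there are three numbers: the shift along the tool's x, y, z in units of 12 cm (1.0 is 12 cm), then the turn, a rotation vector about the tool's x, y, z in units of 360 degrees (1.0 is 360 degrees). In form: [[[tx, ty, tz], [rx, ry, rz]], ...]. A call has 1 to 12 rows; each row shifts and turns the commanded pose from where the row before left it, along the tool's axes as they then stand; what a row does not reach is not made up. A row lasts 1/10 s, in which the tool goes at most 50 mm and 8.59 degrees, less where a joint would pass 70% of its speed; a pose out of reach is approached as far as the arm can. A call with a number of a shift or a turn outside -1 to 1 is refused whole. A call with a gripper value outside its range is refused whole. "gripper" is the closure, from 0 (fully open) to 1 (shut), set as the call begins (left out, the last holds). The fingers move at their own pace and stop on an object; "grip_force" is the grip in N (left out, the last holds). Time passes only in rows, so rows that do not move let the fingers close. It gives the time, the measured TCP pose, the force and the opening at its end, in the units of the state.
- get_state(): the state, without advancing time (a new reading comes with each control period).
- read_camera(name): name is "side" or "top"; returns a dict with "img" (480x640x3 uint8, blue, green, red), "fx", "fy", "cx", "cy" (pixels), "world_from_camera" (4x4, takes a point from camera to world coordinates). Camera axes: x right, y down, z forward; pixel columns grow to the right and rows downward; lengths in m; the calibration is good to about 2 mm. A picture is of the moment at which its call begins. There is no depth.
- sign_off(): hands the job in, once; it reports no verdict.
The state is a dict: "time": time; "qpos": joint angles; "dq": joint speeds; "joint_efforts": joint torques, N m; "eef_pos": TCP position; "tcp_rot": TCP orientation; "contact_force": force on the tool from outside, world axes, zero at the start; "wrist_torque": the same for the moment, N m; "opening": opening from 0.0 (shut) to 1.0 (fully open).
Only numpy, scipy, OpenCV 4.12 (cv2) and the standard library are available. Lean on these libraries where they do the work, as an engineer would, in place of code of your own. Each camera call takes 0.05 s, during which the arm holds its last target. There are 200 camera calls.

## Task

Put the three steel painting knives away in the wooden tray, each lying flat in the middle of the lane whose lining matches the colour band on its handle, either way round, and let go of them. Leave the two brushes, which have the same kind of colour bands, where they lie.

Things in the scene. Friction and masses are not known exactly. Their poses are not given: they have to be found in the camera images.
- knife_red: Knife, 180 mm long, ~90 g: dark wooden handle with broad red band, flared bright steel blade. Lies flat, roughly along world x, either way. Origin: mid-length, on its underside; +x to the blade tip, z up. Handle x = -90 to +20 mm, 24 wide, 24 high; blade x = 20 to 90, up to 36 wide, 3 thick, 12 mm up. Balances at x = -10 mm: grip across the handle there.
- knife_blue: Knife, 180 mm long, ~90 g: dark wooden handle with broad blue band, flared bright steel blade. Lies flat, roughly along world x, either way. Origin: mid-length, on its underside; +x to the blade tip, z up. Handle x = -90 to +20 mm, 24 wide, 24 high; blade x = 20 to 90, up to 36 wide, 3 thick, 12 mm up. Balances at x = -10 mm: grip across the handle there.
- knife_yellow: Knife, 180 mm long, ~90 g: dark wooden handle with broad yellow band, flared bright steel blade. Lies flat, roughly along world x, either way. Origin: mid-length, on its underside; +x to the blade tip, z up. Handle x = -90 to +20 mm, 24 wide, 24 high; blade x = 20 to 90, up to 36 wide, 3 thick, 12 mm up. Balances at x = -10 mm: grip across the handle there.
- brush_red: Look-alike: flat paint brush, pale wooden handle (24 x 24 mm) with a broad red band, aluminium ferrule, dark bristle head 34 mm wide. 180 mm long, about 70 g, loose. Origin: mid-length, on its underside; +x to the bristles.
- brush_blue: Look-alike: flat paint brush, pale wooden handle (24 x 24 mm) with a broad blue band, aluminium ferrule, dark bristle head 34 mm wide. 180 mm long, about 70 g, loose. Origin: mid-length, on its underside; +x to the bristles.
- tray: Shallow pale wooden tray fixed to the bench, 214 (x) x 204 (y) mm. Origin: centre of its underside. Three lanes along its x, at 66 mm pitch in y; floor 6 mm thick. End walls 24 mm high, 202 mm apart inside. Lane walls 6 mm thick, 18 mm high, 60 mm apart inside, reach only 55 mm in from each end: the middle 106 mm is open from side to side, room for fingers.
- lane_red: The tray's red lane: a red lining strip, 198 x 56 mm, 3 mm thick, fixed to the tray floor. Origin: centre of the strip's underside; its top, where the knife rests, is 3 mm higher (9 mm above the bench). x along the lane, z up. Which of the three lanes is red changes from start to start.
- lane_blue: The tray's blue lane: a blue lining strip, 198 x 56 mm, 3 mm thick, fixed to the tray floor. Origin: centre of the strip's underside; its top, where the knife rests, is 3 mm higher (9 mm above the bench). x along the lane, z up. Which of the three lanes is blue changes from start to start.
- lane_yellow: The tray's yellow lane: a yellow lining strip, 198 x 56 mm, 3 mm thick, fixed to the tray floor. Origin: centre of the strip's underside; its top, where the knife rests, is 3 mm higher (9 mm above the bench). x along the lane, z up. Which of the three lanes is yellow changes from start to start.

How it is judged:
At the end, for the whole second after the job is handed in: Each knife lies flat (under 0.1 rad) and at rest on the lining of its own colour, within 16 mm along and 15 mm across of the lane's middle, along the lane within 0.17 rad either way round, underside within 8 mm of the lining's; both brushes within 20 mm of their start (x of knife_red in the frame of lane_red between -0.016 and 0.016 m and y of knife_red in the frame of lane_red between -0.015 and 0.015 m and z of knife_red in the frame of lane_red between -0.001 and 0.008 m and angle between the x axis of knife_red and the x axis of lane_red, either way round below 0.17 rad and angle between each of knife_red, knife_blue, knife_yellow's own z axis and vertical below 0.1 rad and linear speed of each of knife_red, knife_blue, knife_yellow below 0.01 m/s and angular speed of each of knife_red, knife_blue, knife_yellow below 0.1 rad/s and x of knife_blue in the frame of lane_blue between -0.016 and 0.016 m and y of knife_blue in the frame of lane_blue between -0.015 and 0.015 m and z of knife_blue in the frame of lane_blue between -0.001 and 0.008 m and angle between the x axis of knife_blue and the x axis of lane_blue, either way round below 0.17 rad and x of knife_yellow in the frame of lane_yellow between -0.016 and 0.016 m and y of knife_yellow in the frame of lane_yellow between -0.015 and 0.015 m and z of knife_yellow in the frame of lane_yellow between -0.001 and 0.008 m and angle between the x axis of knife_yellow and the x axis of lane_yellow, either way round below 0.17 rad and distance of each of brush_red, brush_blue from where it was at the start of the episode below 0.02 m); the robot touches nothing.
It fails at once if the red brush is moved more than 20 mm (distance of brush_red from where it was at the start of the episode above 0.02 m).
It fails at once if the blue brush is moved more than 20 mm (distance of brush_blue from where it was at the start of the episode above 0.02 m).
It also fails if it takes over 96 s, if anything falls off the work surface, if the arm or the gripper's body presses on something with over 40 N, if the wrist force passes 120 N, or if a joint passes its speed limit or range.

## Working session

There is one attempt and no reset: what is moved stays moved. The work goes in short steps, Python scripts to look and compute and a tool call to move; the robot and the scene stay as the last step left them, time stands still between calls to the robot, and variables do not carry over. Pictures are saved under pics/ and viewed, about 12 in all and at most 16, crops included, and the job is handed in when it is done.

Besides the shell and the picture viewer there is one more tool, called after "Emit:" as name(argument=value, ...) on one line, values as JSON. send_rows: Moves the arm, as the interface text tells. Its arguments: {"type":"object","properties":{"plan":{"type":"array"},"gripper":{"type":"number"},"grip_force":{"type":"number"}},"required":["plan"]}

```bash
mkdir -p pics; ls
python3 - <<'E'
from plant import *
import cv2,numpy as np
s=get_state()
for k,v in s.items(): print(k,np.round(v,4))
print(tips_ahead)
for n in("top","side"):
    c=read_camera(n); cv2.imwrite(f"pics/{n}0.png",c["img"]); print(n,c["fx"],c["fy"],c["cx"],c["cy"],np.round(c["world_from_camera"],3).tolist())
E
```

```text
pics
time 0.0
qpos [-1.327   0.2872  1.5782  0.      1.2786 -0.15  ]
dq [-0.001   0.0005 -0.0007 -0.0001 -0.0009 -0.    ]
joint_efforts [-3.00000e-04 -4.05984e+01 -2.92623e+01 -1.00000e-04  5.80000e-03
  0.00000e+00]
eef_pos [ 0.2589 -0.6227  0.2439]
tcp_rot [-0.1384  0.6943 -0.6926  0.1383]
contact_force [-0.1626 -0.2365  0.3379]
wrist_torque [-0.0393 -0.0084  0.006 ]
opening 1.0019
0.014
top 462.91148113639656 462.91148113639656 313.42091449617675 245.15676061558094 [[-0.027, -0.992, 0.125, 0.416], [-1.0, 0.027, -0.003, 0.004], [-0.0, -0.125, -0.992, 1.057], [0.0, 0.0, 0.0, 1.0]]
side 439.90798530794535 439.90798530794535 320.2171555445886 240.75198435196697 [[0.998, -0.041, 0.058, 0.504], [-0.07, -0.581, 0.811, -0.691], [0.001, -0.813, -0.582, 0.554], [0.0, 0.0, 0.0, 1.0]]
```

View pics/top0.png

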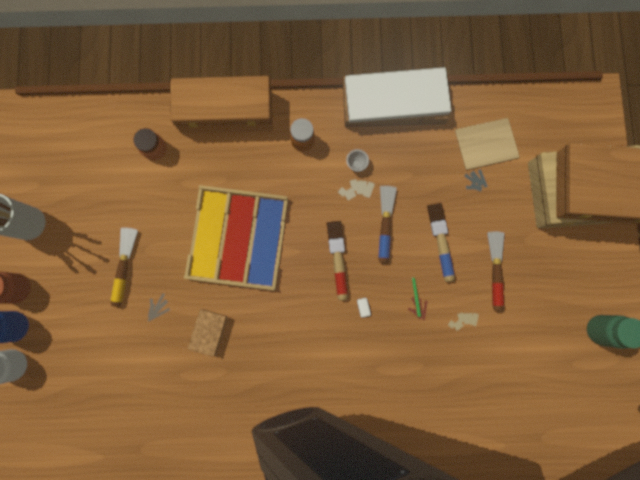

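View pics/side0.png

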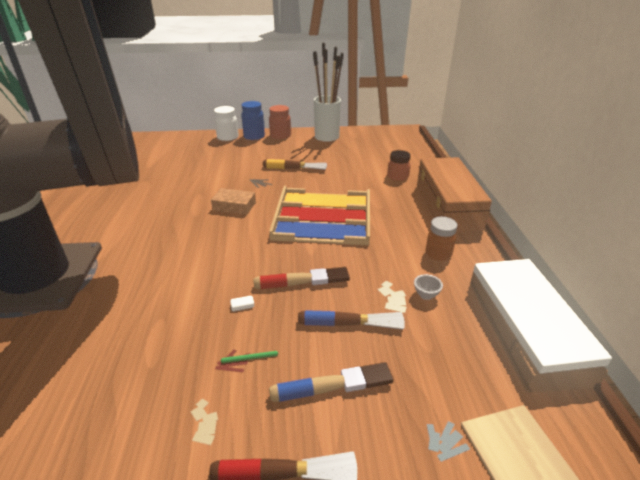

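The top view shows the yellow knife at about (123,265), the blue knife at (386,225) and the red knife at (497,270). The red brush is at (338,260) and the blue brush at (441,242). The tray is at (238,238) with its lanes yellow, red, blue from left to right, and the side view agrees.

```bash
cat > h.py <<'E'
import cv2,numpy as np
from plant import *
from scipy.spatial.transform import Rotation as R
def ray(c,px,z):
    px=np.atleast_2d(np.float64(px)); T=c["world_from_camera"]
    d=np.c_[(px[:,0]-c["cx"])/c["fx"],(px[:,1]-c["cy"])/c["fy"],np.ones(len(px))]@T[:3,:3].T
    return (T[:3,3]+d*((z-T[2,3])/d[:,2])[:,None])[:,:2]
def masks(img):
    h=cv2.cvtColor(img,cv2.COLOR_BGR2HSV); H,S,V=[h[...,i].astype(int) for i in range(3)]
    return dict(red=((H<6)|(H>174))&(S>190)&(V>60),blue=(H>100)&(H<130)&(S>110)&(V>50),
      yellow=(H>18)&(H<32)&(S>170)&(V>120),steel=(S<70)&(V>90))
def biggest(m,roi):
    x0,y0,x1,y1=roi; k=np.zeros(m.shape,np.uint8); k[y0:y1,x0:x1]=m[y0:y1,x0:x1]
    n,l,st,ce=cv2.connectedComponentsWithStats(k); i=1+np.argmax(st[1:,4])
    v,u=np.nonzero(l==i); return np.c_[u,v]
def knife(c,col,roi):
    m=masks(c["img"]); b=ray(c,biggest(m[col],roi),.016); s=ray(c,biggest(m["steel"],roi),.0135)
    a=s.mean(0)-b.mean(0); a/=np.hypot(*a); p=b@a; q=s@a; n=np.array([-a[1],a[0]])
    lo,hi=p.min(),q.max(); lat=(b@n).mean()
    return dict(mid=a*(lo+hi)/2+n*lat,grip=a*((lo+hi)/2-.01)+n*lat,yaw=np.arctan2(a[1],a[0]),len=hi-lo,bandw=np.ptp(b@n),bladew=np.ptp(s@n),blat=((s@n).mean()-lat))
def lane(c,col,roi):
    p=ray(c,biggest(masks(c["img"])[col],roi),.009).astype(np.float32)
    (x,y),(w,h),_=cv2.minAreaRect(p); cc=p-p.mean(0); a=np.linalg.svd(cc,full_matrices=False)[2][0]; a*=np.sign(a[0])
    return dict(mid=np.array([x,y]),cen=p.mean(0),yaw=np.arctan2(a[1],a[0]),size=sorted((w,h)))
def goal(xy,yaw,z,unwrap=True):
    """commanded moves in tool axes: tool y down, tool z (jaws) across yaw."""
    s=get_state(); r=R.from_quat(s["tcp_rot"]); best=None
    for sg in(1,-1):
        zz=sg*np.array([-np.sin(yaw),np.cos(yaw),0]); yy=np.array([0,0,-1.]); g=R.from_matrix(np.c_[np.cross(yy,zz),yy,zz])
        rv=(r.inv()*g).as_rotvec()
        if best is None or np.linalg.norm(rv)<np.linalg.norm(best): best=rv
    d=r.inv().apply(np.r_[xy,z]-s["eef_pos"])
    print("shift units",np.round(d/.12,3),"turn units",np.round(best/2/np.pi,4),"mm",np.round(np.linalg.norm(d)*1e3),"deg",np.round(np.degrees(np.linalg.norm(best)),1))
E
python3 - <<'E'
from h import *
np.set_printoptions(precision=4,suppress=True)
c=read_camera("top")
for col,roi in dict(yellow=(100,215,150,315),blue=(370,175,408,275),red=(480,220,520,320)).items(): print(col,knife(c,col,roi))
for col in("yellow","red","blue"): print("lane",col,lane(c,col,(180,180,295,295)))
print(R.from_quat(get_state()["tcp_rot"]).as_matrix())
for n,px in dict(brush_red=[(335,222),(342,298)],brush_blue=[(436,206),(449,280)]).items(): print(n,ray(c,px,.012))
E
```

```text
yellow {'mid': array([0.5161, 0.4346]), 'grip': array([0.5063, 0.4364]), 'yaw': np.float64(-0.18279934128119937), 'len': np.float64(0.17053046126785637), 'bandw': np.float64(0.022444286581332795), 'bladew': np.float64(0.039262277357402287), 'blat': np.float64(2.220446049250313e-16)}
blue {'mid': array([ 0.6003, -0.1655]), 'grip': array([ 0.5904, -0.1643]), 'yaw': np.float64(-0.12357756666660794), 'len': np.float64(0.1638992899664603), 'bandw': np.float64(0.015140859581982552), 'bladew': np.float64(0.03587807408703504), 'blat': np.float64(-6.938893903907228e-17)}
red {'mid': array([ 0.4856, -0.4109]), 'grip': array([ 0.4757, -0.4104]), 'yaw': np.float64(-0.051377406322763934), 'len': np.float64(0.16335379324330862), 'bandw': np.float64(0.020393446358025424), 'bladew': np.float64(0.03451311762827741), 'blat': np.float64(-2.220446049250313e-16)}
lane yellow {'mid': array([0.5825, 0.2405]), 'cen': array([0.5812, 0.2409], dtype=float32), 'yaw': np.float32(-0.15841655), 'size': [0.056587569415569305, 0.19876830279827118]}
lane red {'mid': array([0.5718, 0.1752]), 'cen': array([0.5705, 0.1768], dtype=float32), 'yaw': np.float32(-0.16027251), 'size': [0.05091813951730728, 0.1929672211408615]}
lane blue {'mid': array([0.5611, 0.1103]), 'cen': array([0.56  , 0.1103], dtype=float32), 'yaw': np.float32(-0.15609722), 'size': [0.04998251795768738, 0.19120225310325623]}
[[-0.9235 -0.0004  0.3837]
 [-0.3837  0.0018 -0.9235]
 [-0.0003 -1.     -0.0019]]
brush_red [[ 0.6004 -0.0501]
 [ 0.4271 -0.06  ]]
brush_blue [[ 0.6313 -0.2836]
 [ 0.4607 -0.3026]]
```

Run:
```python
from h import *
im=cv2.imread("pics/top0.png"); c=read_camera("top")
cr=[cv2.resize(im[a:a+110,b:b+50],None,fx=5,fy=5,interpolation=0) for b,a in((100,215),(362,175),(475,222))]
cv2.imwrite("pics/crop.png",np.hstack(cr))
m=masks(im)
for col,roi in dict(yellow=(100,215,150,315),blue=(370,175,408,275),red=(480,220,520,320)).items():
    b=biggest(m[col],roi);s=biggest(m["steel"],roi);print(col,"band rows",b.min(0),b.max(0),"steel",s.min(0),s.max(0))
```

```text
yellow band rows [110 278] [122 302] steel [120 228] [137 257]
blue band rows [380 236] [387 256] steel [380 186] [395 212]
red band rows [493 283] [502 304] steel [488 232] [503 259]
```

View pics/crop.png

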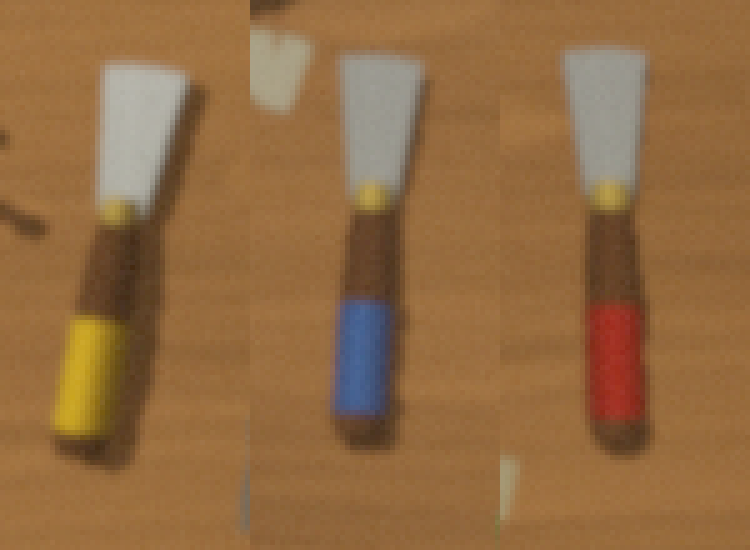

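Run:
```python
from h import *
goal((.4674,-.4100),-.051,.10)
```

```text
shift units [-2.285  1.206 -0.97 ] turn units [0.0002 0.0708 0.    ] mm 331.0 deg 25.5
```

Emit:
send_rows(plan=[[[0,0,0],[0,0.0177,0]],[[0,0,0],[0,0.0177,0]],[[0,0,0],[0,0.0177,0]],[[0,0,0],[0,0.0177,0]],[[0,0,0],[0,0,0]]], gripper=0, grip_force=50)

```text
time: 0.7
eef_pos: [0.259, -0.6231, 0.245]
tcp_rot: [0.018, 0.707, -0.707, -0.018]
contact_force: [-0.7, 0.0, -0.5]
opening: 1.0
```

Run:
```python
from h import *
goal((.4674,-.4100),-.051,.10)
```

```text
shift units [-1.644  1.209 -1.861] turn units [0.0001 0.     0.    ] mm 331.0 deg 0.0
```

Emit:
send_rows(plan=[[[-0.165,0,-0.186],[0,0,0]],[[-0.165,0.1,-0.186],[0,0,0]],[[-0.165,0.1,-0.186],[0,0,0]],[[-0.165,0.1,-0.186],[0,0,0]],[[-0.165,0.1,-0.186],[0,0,0]],[[-0.165,0.1,-0.186],[0,0,0]],[[-0.165,0.1,-0.186],[0,0,0]],[[-0.165,0.2,-0.186],[0,0,0]],[[-0.165,0.2,-0.186],[0,0,0]],[[-0.165,0.2,-0.186],[0,0,0]],[[0,0,0],[0,0,0]]])

```text
time: 1.8
eef_pos: [0.4681, -0.4056, 0.0967]
tcp_rot: [0.014, 0.709, -0.704, -0.018]
contact_force: [-0.3, -0.2, -1.5]
opening: 0.999
```

Run:
```python
from h import *
goal((.4674,-.4100),-.051,.018)
a=read_camera("top")["img"][180:340,400:600];b=read_camera("side")["img"]
cv2.imwrite("pics/r1.png",np.hstack([cv2.resize(a,(400,320)),cv2.resize(b[100:],(400,320))]))
```

```text
shift units [0.001 0.655 0.042] turn units [0.0011 0.001  0.0009] mm 79.0 deg 0.6
```

View pics/r1.png

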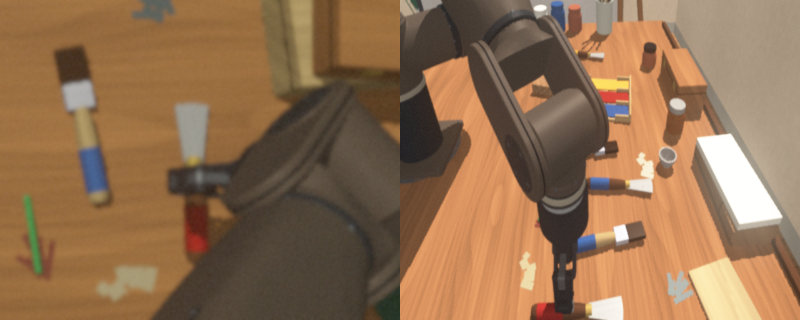

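The gripper stands over the red knife's handle, between the band and the ferrule. The blue brush is clear of it.

Emit:
send_rows(plan=[[[0,0,0.02],[0,0,0]],[[0,0.15,0],[0,0,0]],[[0,0.15,0],[0,0,0]],[[0,0.15,0],[0,0,0]],[[0,0.1,0],[0,0,0]],[[0,0.05,0],[0,0,0]],[[0,0,0],[0,0,0]],[[0,0,0],[0,0,0]]])

```text
time: 2.7
eef_pos: [0.4683, -0.4137, 0.0303]
tcp_rot: [-0.019, -0.706, 0.707, 0.018]
contact_force: [-0.3, 0.5, 0.4]
opening: 0.997
```

Run:
```python
from h import *
goal((.4674,-.4100),-.051,.018)
```

```text
shift units [ 0.01   0.102 -0.031] turn units [-0.0002 -0.     -0.0002] mm 13.0 deg 0.1
```

Emit:
send_rows(plan=[[[0,0.06,-0.03],[0,0,0]],[[0,0.04,0],[0,0,0]],[[0,0,0],[0,0,0]]])

```text
time: 3.0
eef_pos: [0.4678, -0.4085, 0.0164]
tcp_rot: [0.018, 0.707, -0.706, -0.018]
contact_force: [-0.7, 0.4, -0.0]
opening: 1.0
```

Emit:
send_rows(plan=[[[0,0,0],[0,0,0]],[[0,0,0],[0,0,0]],[[0,0,0],[0,0,0]],[[0,0,0],[0,0,0]],[[0,0,0],[0,0,0]],[[0,0,0],[0,0,0]],[[0,0,0],[0,0,0]],[[0,0,0],[0,0,0]],[[0,0,0],[0,0,0]],[[0,0,0],[0,0,0]]], gripper=1)

```text
time: 4.0
eef_pos: [0.4685, -0.4097, 0.0178]
tcp_rot: [-0.018, -0.707, 0.707, 0.018]
contact_force: [-0.2, 0.2, 2.9]
opening: 0.271
```

Emit:
send_rows(plan=[[[0,-0.1,0],[0,0,0]],[[0,-0.2,0],[0,0,0]],[[0,-0.2,0],[0,0,0]],[[0,-0.2,0],[0,0,0]],[[0,-0.2,0],[0,0,0]],[[0,-0.1,0],[0,0,0]],[[0,0,0],[0,0,0]],[[0,0,0],[0,0,0]]])

```text
time: 4.8
eef_pos: [0.4677, -0.4087, 0.1363]
tcp_rot: [0.018, 0.707, -0.706, -0.018]
contact_force: [-0.0, 1.1, -0.6]
opening: 0.271
```

Run:
```python
from h import *
c=read_camera("top");b=read_camera("side")["img"]
cv2.imwrite("pics/r2.png",np.hstack([cv2.resize(c["img"][180:340,400:600],(400,320)),cv2.resize(b[100:],(400,320))]))
print(get_state()["opening"]*85)
goal((.5705,.1760),-.158,.12)
```

```text
22.96133105278352
shift units [-0.61   0.139 -4.907] turn units [0.0004 0.017  0.0004] mm 594.0 deg 6.1
```

View pics/r2.png

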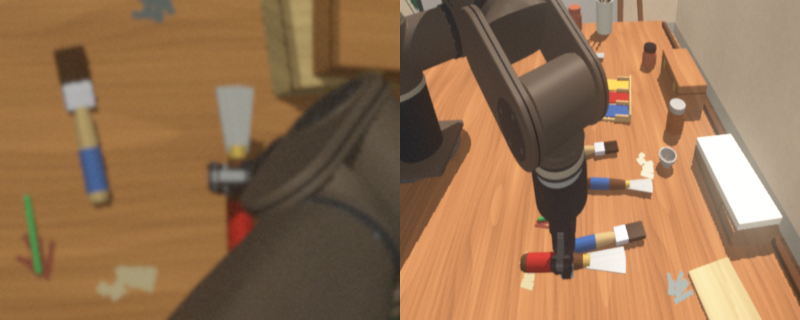

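The knife is held level, with the blade tip at about (517,223) in the full image. Next I measure where along the handle it is gripped.

```bash
cat >> h.py <<'E'
def held(roi,zrest=.018):
    c=read_camera("top"); s=get_state(); p=ray(c,biggest(masks(c["img"])["steel"],roi),s["eef_pos"][2]-zrest+.0135)
    x=R.from_quat(s["tcp_rot"]).as_matrix()[:2,0]; x*=np.sign(x[0]); n=np.array([-x[1],x[0]]); q=p-s["eef_pos"][:2]
    t=q@x; tip=t.max(); far=(q@n)[t>tip-.012].mean(); near=(q@n)[t<t.min()+.012].mean()
    print("tip ahead of tcp",tip.round(4),"lat far/near",far.round(4),near.round(4),"n",len(p),"blade w",np.ptp(q@n).round(3))
E
python3 - <<'E'
from h import *
held((490,215,530,270))
E
```

```text
tip ahead of tcp 0.1001 lat far/near 0.0018 0.0008 n 464 blade w 0.035
```

Emit:
send_rows(plan=[[[0,0,-0.15],[0,0.0057,0]],[[0,0,-0.3],[0,0.0057,0]],[[0,0,-0.3],[0,0.0057,0]],[[0,0,-0.3],[0,0,0]],[[0,0,-0.3],[0,0,0]],[[0,0,-0.3],[0,0,0]],[[0,0,-0.3],[0,0,0]],[[-0.05,0,-0.3],[0,0,0]],[[0,0,-0.3],[0,0,0]],[[0,0,-0.3],[0,0,0]],[[0,0,-0.3],[0,0,0]],[[0,0,-0.3],[0,0,0]]])

```text
time: 6.15
eef_pos: [0.5331, 0.0008, 0.1362]
tcp_rot: [0.055, 0.705, -0.705, -0.057]
contact_force: [1.0, -0.7, -1.8]
opening: 0.27
```

Run:
```python
from h import *
goal((.5705,.1760),-.158,.12)
```

```text
shift units [-0.077  0.135 -1.491] turn units [ 0.     -0.0001  0.0003] mm 180.0 deg 0.1
```

Run:
```python
from h import *
goal((.5618,.1770),-.158,.09)
```

```text
shift units [-0.005  0.385 -1.487] turn units [ 0.     -0.0001  0.0003] mm 184.0 deg 0.1
```

Emit:
send_rows(plan=[[[0,0,-0.3],[0,0,0]],[[0,0,-0.3],[0,0,0]],[[0,0,-0.3],[0,0,0]],[[0,0,-0.3],[0,0,0]],[[0,0,-0.2],[0,0,0]],[[0,0.1,-0.05],[0,0,0]],[[0,0.2,0],[0,0,0]],[[0,0.08,0],[0,0,0]],[[0,0,0],[0,0,0]],[[0,0,0],[0,0,0]],[[0,0,0],[0,0,0]]])

```text
time: 7.25
eef_pos: [0.562, 0.1706, 0.0927]
tcp_rot: [0.057, 0.705, -0.705, -0.056]
contact_force: [0.7, 1.6, -0.2]
opening: 0.269
```

Run:
```python
from h import *
goal((.5618,.1770),-.158,.028)
```

```text
shift units [ 0.011  0.539 -0.052] turn units [ 0.0001 -0.0002 -0.0003] mm 65.0 deg 0.1
```

Emit:
send_rows(plan=[[[0.01,0,-0.05],[0,0,0]],[[0,0.1,0],[0,0,0]],[[0,0.1,0],[0,0,0]],[[0,0.1,0],[0,0,0]],[[0,0.1,0],[0,0,0]],[[0,0.07,0],[0,0,0]],[[0,0,0],[0,0,0]],[[0,0,0],[0,0,0]],[[0,0,0],[0,0,0]]])

```text
time: 8.15
eef_pos: [0.5615, 0.1773, 0.0359]
tcp_rot: [0.056, 0.705, -0.705, -0.056]
contact_force: [0.4, -0.5, -0.7]
opening: 0.27
```

Run:
```python
from h import *
goal((.5618,.1770),-.158,.028)
```

```text
shift units [-0.002  0.066  0.002] turn units [ 0.0001 -0.0001 -0.0002] mm 8.0 deg 0.1
```

Emit:
send_rows(plan=[[[0,0.03,0],[0,0,0]],[[0,0.02,0],[0,0,0]],[[0,0.015,0],[0,0,0]],[[0,0,0],[0,0,0]],[[0,0,0],[0,0,0]]])

```text
time: 8.65
eef_pos: [0.5609, 0.1772, 0.0275]
tcp_rot: [-0.056, -0.705, 0.705, 0.056]
contact_force: [-0.3, -0.3, -2.5]
opening: 0.271
```

Emit:
send_rows(plan=[[[0,0,0],[0,0,0]],[[0,0,0],[0,0,0]],[[0,0,0],[0,0,0]],[[0,0,0],[0,0,0]],[[0,0,0],[0,0,0]],[[0,0,0],[0,0,0]]], gripper=0.45)

```text
time: 9.25
eef_pos: [0.561, 0.1772, 0.0276]
tcp_rot: [0.056, 0.705, -0.705, -0.056]
contact_force: [0.7, 0.7, 0.0]
opening: 0.55
```

Emit:
send_rows(plan=[[[0,-0.1,0],[0,0,0]],[[0,-0.2,0],[0,0,0]],[[0,-0.3,0],[0,0,0]],[[0,-0.3,0],[0,0,0]],[[0,-0.1,0],[0,0,0]],[[0,0,0],[0,0,0]]])

```text
time: 9.85
eef_pos: [0.5627, 0.1775, 0.1508]
tcp_rot: [0.058, 0.705, -0.704, -0.054]
contact_force: [0.6, -0.4, -0.1]
opening: 0.553
```

Run:
```python
from h import *
print(get_state()["qpos"].round(2))
goal((.5825,-.1633),-.124,.10)
goal((.5017,.4373),-.183,.10)
```

```text
[0.13 0.19 1.87 0.   1.07 1.86]
shift units [-0.609  0.422  2.779] turn units [ 0.0003 -0.0055 -0.0009] mm 345.0 deg 2.0
shift units [ 0.846  0.422 -2.057] turn units [ 0.0003  0.0039 -0.0009] mm 272.0 deg 1.5
```

Emit:
send_rows(plan=[[[0.05,0,-0.1],[0,0.004,0]],[[0.09,0,-0.2],[0,0,0]],[[0.1,0,-0.25],[0,0,0]],[[0.1,0,-0.25],[0,0,0]],[[0.1,0,-0.25],[0,0,0]],[[0.1,0.05,-0.25],[0,0,0]],[[0.1,0.1,-0.25],[0,0,0]],[[0.1,0.1,-0.25],[0,0,0]],[[0.1,0.1,-0.25],[0,0,0]],[[0,0,0],[0,0,0]],[[0,0,0],[0,0,0]]], gripper=0)

```text
time: 10.95
eef_pos: [0.5048, 0.4369, 0.1027]
tcp_rot: [-0.063, -0.703, 0.705, 0.066]
contact_force: [0.6, 0.0, -0.5]
opening: 0.998
```

Run:
```python
from h import *
goal((.5017,.4373),-.183,.03)
c=read_camera("top");b=read_camera("side")["img"]
cv2.imwrite("pics/y1.png",np.hstack([cv2.resize(c["img"][170:330,90:290],(400,320)),cv2.resize(b[100:340,180:480],(400,320))]))
try: print(knife(c,"red",(215,190,260,290)))
except Exception as e: print(e)
```

```text
shift units [ 0.024  0.606 -0.001] turn units [-0.0006  0.0001  0.0005] mm 73.0 deg 0.3
{'mid': array([0.57048922, 0.18363511]), 'grip': array([0.56078482, 0.18604851]), 'yaw': np.float64(-0.24374664266528023), 'len': np.float64(0.18739576464457336), 'bandw': np.float64(0.033140573121837935), 'bladew': np.float64(0.037533847860044045), 'blat': np.float64(1.6653345369377348e-16)}
```

View pics/y1.png

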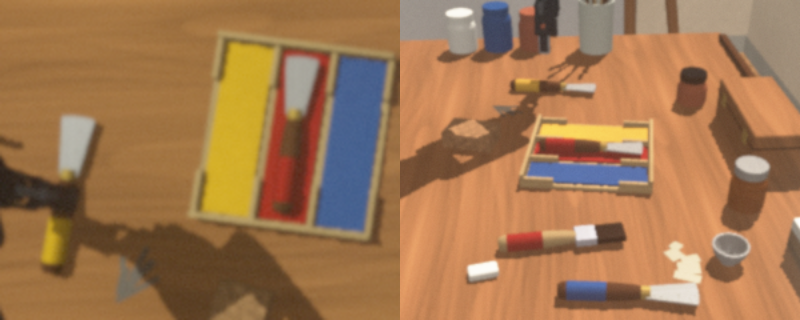

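The red knife lies centred in the red lane. The gripper is over the yellow knife's handle.

Emit:
send_rows(plan=[[[0.02,0.05,0],[0,0,0]],[[0,0.15,0],[0,0,0]],[[0,0.15,0],[0,0,0]],[[0,0.15,0],[0,0,0]],[[0,0.1,0],[0,0,0]],[[0,0.05,0],[0,0,0]],[[0,0,0],[0,0,0]],[[0,0,0],[0,0,0]]])

```text
time: 11.85
eef_pos: [0.5045, 0.4381, 0.0279]
tcp_rot: [0.065, 0.704, -0.704, -0.065]
contact_force: [-0.2, 0.4, 0.5]
opening: 1.001
```

Run:
```python
from h import *
goal((.5017,.4373),-.183,.018)
```

```text
shift units [0.022 0.082 0.011] turn units [ 0.0001 -0.0001 -0.0001] mm 10.0 deg 0.1
```

Emit:
send_rows(plan=[[[0.02,0.05,0.01],[0,0,0]],[[0,0.03,0],[0,0,0]],[[0,0,0],[0,0,0]],[[0,0,0],[0,0,0]]])

```text
time: 12.25
eef_pos: [0.5014, 0.4371, 0.018]
tcp_rot: [0.065, 0.704, -0.704, -0.065]
contact_force: [0.2, -0.1, -1.0]
opening: 1.004
```

Emit:
send_rows(plan=[[[0,0,0],[0,0,0]],[[0,0,0],[0,0,0]],[[0,0,0],[0,0,0]],[[0,0,0],[0,0,0]],[[0,0,0],[0,0,0]],[[0,0,0],[0,0,0]],[[0,0,0],[0,0,0]],[[0,0,0],[0,0,0]],[[0,0,0],[0,0,0]]], gripper=1)

```text
time: 13.15
eef_pos: [0.5018, 0.4372, 0.0182]
tcp_rot: [0.065, 0.704, -0.704, -0.065]
contact_force: [0.4, -0.2, 2.5]
opening: 0.271
```

Emit:
send_rows(plan=[[[0,-0.1,0],[0,0,0]],[[0,-0.2,0],[0,0,0]],[[0,-0.2,0],[0,0,0]],[[0,-0.2,0],[0,0,0]],[[0,-0.1,0],[0,0,0]],[[0,0,0],[0,0,0]],[[0,0,0],[0,0,0]],[[0,0,0],[0,0,0]]])

```text
time: 13.95
eef_pos: [0.5004, 0.4364, 0.1119]
tcp_rot: [-0.064, -0.703, 0.705, 0.066]
contact_force: [-0.2, -0.8, -0.3]
opening: 0.267
```

Run:
```python
from h import *
held((85,190,150,275))
goal((.5726,.2420),-.158,.10)
```

```text
tip ahead of tcp 0.0999 lat far/near 0.0016 0.0002 n 458 blade w 0.038
shift units [-0.887  0.1    1.483] turn units [-0.0004 -0.0041  0.0004] mm 208.0 deg 1.5
```

Emit:
send_rows(plan=[[[-0.08,0,0.1],[0,-0.004,0]],[[-0.1,0,0.17],[0,0,0]],[[-0.1,0,0.17],[0,0,0]],[[-0.1,0,0.17],[0,0,0]],[[-0.1,0,0.18],[0,0,0]],[[-0.1,0,0.18],[0,0,0]],[[-0.1,0,0.18],[0,0,0]],[[-0.1,0,0.18],[0,0,0]],[[-0.07,0.1,0.13],[0,0,0]],[[0,0.1,0],[0,0,0]],[[0,0,0],[0,0,0]],[[0,0,0],[0,0,0]]])

```text
time: 15.2
eef_pos: [0.573, 0.2484, 0.0883]
tcp_rot: [-0.055, -0.705, 0.705, 0.057]
contact_force: [0.0, 0.6, -1.1]
opening: 0.266
```

Run:
```python
from h import *
goal((.5726,.2421),-.158,.028)
```

```text
shift units [-0.006  0.503  0.052] turn units [-0.0001  0.      0.0004] mm 61.0 deg 0.2
```

Emit:
send_rows(plan=[[[0,0,0.05],[0,0,0]],[[0,0.1,0],[0,0,0]],[[0,0.1,0],[0,0,0]],[[0,0.1,0],[0,0,0]],[[0,0.1,0],[0,0,0]],[[0,0.04,0],[0,0,0]],[[0,0,0],[0,0,0]],[[0,0,0],[0,0,0]],[[0,0,0],[0,0,0]]])

```text
time: 16.1
eef_pos: [0.5739, 0.242, 0.0379]
tcp_rot: [0.056, 0.705, -0.705, -0.056]
contact_force: [-0.2, -0.5, -1.0]
opening: 0.267
```

Run:
```python
from h import *
goal((.5726,.2421),-.158,.028)
```

```text
shift units [0.011 0.082 0.001] turn units [ 0.0001 -0.0001 -0.0002] mm 10.0 deg 0.1
```

Emit:
send_rows(plan=[[[0.01,0.04,0],[0,0,0]],[[0,0.03,0],[0,0,0]],[[0,0.01,0],[0,0,0]],[[0,0,0],[0,0,0]],[[0,0,0],[0,0,0]]])

```text
time: 16.6
eef_pos: [0.5721, 0.242, 0.0275]
tcp_rot: [0.056, 0.705, -0.705, -0.056]
contact_force: [-0.1, -0.0, -1.1]
opening: 0.271
```

Emit:
send_rows(plan=[[[0,0,0],[0,0,0]],[[0,0,0],[0,0,0]],[[0,0,0],[0,0,0]],[[0,0,0],[0,0,0]],[[0,0,0],[0,0,0]],[[0,0,0],[0,0,0]]], gripper=0.45)

```text
time: 17.2
eef_pos: [0.5721, 0.242, 0.0276]
tcp_rot: [0.056, 0.705, -0.705, -0.056]
contact_force: [0.2, -0.5, -0.5]
opening: 0.55
```

Emit:
send_rows(plan=[[[0,-0.1,0],[0,0,0]],[[0,-0.2,0],[0,0,0]],[[0,-0.3,0],[0,0,0]],[[0,-0.3,0],[0,0,0]],[[0,-0.1,0],[0,0,0]],[[0,0,0],[0,0,0]]])

```text
time: 17.8
eef_pos: [0.5738, 0.2425, 0.151]
tcp_rot: [0.058, 0.706, -0.704, -0.054]
contact_force: [1.1, 0.2, -1.1]
opening: 0.552
```

Run:
```python
from h import *
goal((.5825,-.1633),-.124,.11)
```

```text
shift units [-0.603  0.337  3.329] turn units [ 0.0004 -0.0055 -0.0009] mm 408.0 deg 2.0
```

Emit:
send_rows(plan=[[[-0.03,0,0.15],[0,-0.0055,0]],[[-0.05,0,0.3],[0,0,0]],[[-0.05,0,0.3],[0,0,0]],[[-0.05,0,0.3],[0,0,0]],[[-0.05,0,0.3],[0,0,0]],[[-0.05,0,0.3],[0,0,0]],[[-0.05,0,0.3],[0,0,0]],[[-0.05,0,0.3],[0,0,0]],[[-0.05,0,0.3],[0,0,0]],[[-0.05,0,0.3],[0,0,0]],[[-0.05,0.1,0.3],[0,0,0]],[[0,0,0.1],[0,0,0]]], gripper=0.3)

```text
time: 19.0
eef_pos: [0.5843, -0.1551, 0.1317]
tcp_rot: [0.043, 0.706, -0.705, -0.047]
contact_force: [0.2, -0.1, 0.1]
opening: 0.697
```

Emit:
send_rows(plan=[[[0,0.1,0],[0,0,0]],[[0,0.1,0],[0,0,0]],[[0,0,0],[0,0,0]],[[0,0,0],[0,0,0]]])

```text
time: 19.4
eef_pos: [0.5859, -0.1512, 0.1105]
tcp_rot: [0.042, 0.706, -0.705, -0.044]
contact_force: [-0.3, -1.1, -0.2]
opening: 0.697
```

Run:
```python
from h import *
goal((.5825,-.1633),-.124,.03)
c=read_camera("top");b=read_camera("side")["img"]
cv2.imwrite("pics/b1.png",np.hstack([cv2.resize(c["img"][150:310,180:460],(560,320)),cv2.resize(b[100:340,180:420],(240,320))]))
```

```text
shift units [0.014 0.67  0.104] turn units [0.0001 0.0003 0.0003] mm 81.0 deg 0.2
```

View pics/b1.png

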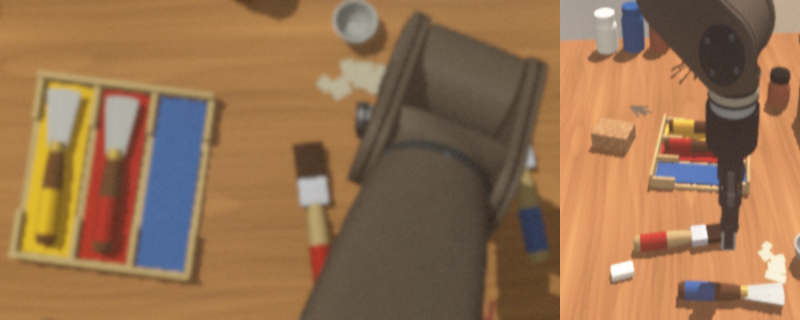

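The red and yellow knives lie well in their lanes. The blue knife is hidden under the arm in the top view, and the side view shows the gripper short of it, so I correct by about 12 mm before descending.

Emit:
send_rows(plan=[[[0.015,0,0.1],[0,0,0]],[[0,0,0],[0,0,0]],[[0,0.15,0],[0,0,0]],[[0,0.15,0],[0,0,0]],[[0,0.15,0],[0,0,0]],[[0,0.1,0],[0,0,0]],[[0,0.05,0],[0,0,0]],[[0,0,0],[0,0,0]],[[0,0,0],[0,0,0]]])

```text
time: 20.4
eef_pos: [0.5836, -0.1648, 0.0403]
tcp_rot: [-0.044, -0.706, 0.706, 0.043]
contact_force: [-0.1, 0.3, 0.6]
opening: 0.698
```

Run:
```python
from h import *
goal((.5825,-.1633),-.124,.018)
```

```text
shift units [ 0.011  0.185 -0.012] turn units [-0.0001  0.     -0.0002] mm 22.0 deg 0.1
```

Emit:
send_rows(plan=[[[0.01,0.07,-0.01],[0,0,0]],[[0,0.07,0],[0,0,0]],[[0,0.04,0],[0,0,0]],[[0,0,0],[0,0,0]],[[0,0,0],[0,0,0]]])

```text
time: 20.9
eef_pos: [0.5819, -0.1632, 0.0176]
tcp_rot: [0.044, 0.706, -0.706, -0.044]
contact_force: [0.1, 0.0, -0.9]
opening: 0.697
```

Emit:
send_rows(plan=[[[0,0,0],[0,0,0]],[[0,0,0],[0,0,0]],[[0,0,0],[0,0,0]],[[0,0,0],[0,0,0]],[[0,0,0],[0,0,0]],[[0,0,0],[0,0,0]],[[0,0,0],[0,0,0]],[[0,0,0],[0,0,0]],[[0,0,0],[0,0,0]]], gripper=1)

```text
time: 21.8
eef_pos: [0.5826, -0.1635, 0.0185]
tcp_rot: [-0.044, -0.706, 0.706, 0.043]
contact_force: [0.2, -0.5, 4.9]
opening: 0.272
```

Emit:
send_rows(plan=[[[0,-0.1,0],[0,0,0]],[[0,-0.2,0],[0,0,0]],[[0,-0.2,0],[0,0,0]],[[0,-0.2,0],[0,0,0]],[[0,-0.2,0],[0,0,0]],[[0,-0.1,0],[0,0,0]],[[0,0,0],[0,0,0]],[[0,0,0],[0,0,0]]])

```text
time: 22.6
eef_pos: [0.5812, -0.1629, 0.1368]
tcp_rot: [0.043, 0.706, -0.705, -0.044]
contact_force: [0.1, 0.8, -1.5]
opening: 0.268
```

Run:
```python
from h import *
c=read_camera("top");b=read_camera("side")["img"]
cv2.imwrite("pics/b2.png",np.hstack([cv2.resize(c["img"][150:310,280:460],(360,320)),cv2.resize(b[140:380,200:500],(400,320))]))
goal((.5511,.1119),-.158,.136)
held((370,160,412,215))
```

```text
shift units [ 0.529  0.003 -2.24 ] turn units [0.0002 0.0054 0.0006] mm 276.0 deg 2.0
tip ahead of tcp 0.0277 lat far/near 0.0456 0.0456 n 30 blade w 0.009
```

View pics/b2.png

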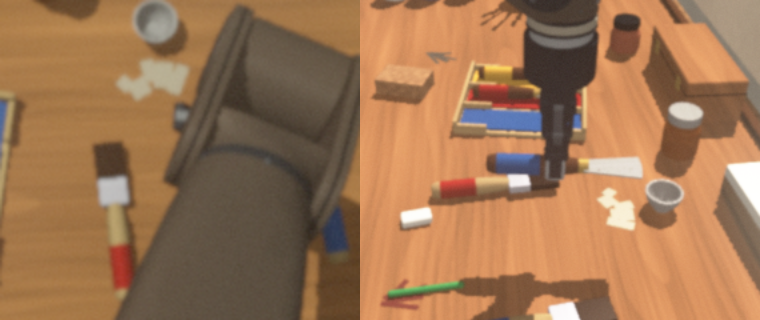

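The blue knife is held level. Its blade shows in the side view, with the tip at about (410,260), so I measure the grip there.

Run:
```python
from h import *
c=read_camera("side"); s=get_state(); px=biggest(masks(c["img"])["steel"],(360,245,425,285))
p=ray(c,px,s["eef_pos"][2]-.0045); x=-R.from_quat(s["tcp_rot"]).as_matrix()[:2,0]
q=p-s["eef_pos"][:2]; print(px.min(0),px.max(0),"tip",np.percentile(q@x,99),"lat",(q@[-x[1],x[0]]).mean(),"min",(q@x).min())
```

```text
[368 258] [411 273] tip 0.09896450778304071 lat -0.0020896323242493315 min 0.03408268109839049
```

Emit:
send_rows(plan=[[[0.03,0,-0.15],[0,0.0055,0]],[[0.06,0,-0.26],[0,0,0]],[[0.06,0,-0.26],[0,0,0]],[[0.06,0,-0.26],[0,0,0]],[[0.06,0,-0.26],[0,0,0]],[[0.06,0,-0.26],[0,0,0]],[[0.06,0,-0.26],[0,0,0]],[[0.06,0,-0.26],[0,0,0]],[[0.06,0,-0.25],[0,0,0]],[[0,0.1,0],[0,0,0]],[[0,0.2,0],[0,0,0]],[[0,0.1,0],[0,0,0]]])

```text
time: 24.0
eef_pos: [0.5613, 0.1092, 0.0869]
tcp_rot: [-0.054, -0.705, 0.705, 0.057]
contact_force: [-0.6, -0.5, -1.8]
opening: 0.273
```

Run:
```python
from h import *
goal((.5511,.1119),-.158,.028)
```

```text
shift units [ 0.085  0.491 -0.01 ] turn units [-0.0002 -0.      0.0007] mm 60.0 deg 0.3
```

Emit:
send_rows(plan=[[[0.08,0,0],[0,0,0]],[[0,0.1,0],[0,0,0]],[[0,0.1,0],[0,0,0]],[[0,0.1,0],[0,0,0]],[[0,0.08,0],[0,0,0]],[[0,0,0],[0,0,0]],[[0,0,0],[0,0,0]],[[0,0,0],[0,0,0]]])

```text
time: 24.8
eef_pos: [0.5542, 0.111, 0.0449]
tcp_rot: [0.056, 0.705, -0.705, -0.056]
contact_force: [0.2, -0.3, -0.6]
opening: 0.267
```

Run:
```python
from h import *
goal((.5511,.1119),-.158,.028)
```

```text
shift units [ 0.026  0.141 -0.003] turn units [ 0.     -0.0001 -0.0002] mm 17.0 deg 0.1
```

Emit:
send_rows(plan=[[[0.02,0.05,0],[0,0,0]],[[0,0.05,0],[0,0,0]],[[0,0.03,0],[0,0,0]],[[0,0.01,0],[0,0,0]],[[0,0,0],[0,0,0]],[[0,0,0],[0,0,0]]])

```text
time: 25.4
eef_pos: [0.5512, 0.1114, 0.0276]
tcp_rot: [0.056, 0.705, -0.705, -0.056]
contact_force: [-1.0, 0.2, 0.0]
opening: 0.262
```

Emit:
send_rows(plan=[[[0,0,0],[0,0,0]],[[0,0,0],[0,0,0]],[[0,0,0],[0,0,0]],[[0,0,0],[0,0,0]],[[0,0,0],[0,0,0]],[[0,0,0],[0,0,0]]], gripper=0.45)

```text
time: 26.0
eef_pos: [0.5512, 0.1113, 0.0275]
tcp_rot: [0.056, 0.705, -0.705, -0.056]
contact_force: [0.4, -0.6, 0.5]
opening: 0.548
```

Emit:
send_rows(plan=[[[0,-0.1,0],[0,0,0]],[[0,-0.2,0],[0,0,0]],[[0,-0.3,0],[0,0,0]],[[0,-0.3,0],[0,0,0]],[[0,-0.2,0],[0,0,0]],[[0,0,0.2],[0,0,0]],[[0,0,0.3],[0,0,0]],[[0,0,0.3],[0,0,0]],[[0,0,0.3],[0,0,0]],[[0,0,0.3],[0,0,0]],[[0,0,0.3],[0,0,0]],[[0,0,0.1],[0,0,0]]])

```text
time: 27.2
eef_pos: [0.5169, -0.1046, 0.1607]
tcp_rot: [-0.058, -0.704, 0.705, 0.056]
contact_force: [-0.7, 0.7, -0.8]
opening: 0.55
```

Emit:
send_rows(plan=[[[0,0,0.2],[0,0,0]],[[0,0,0.3],[0,0,0]],[[0,0,0.3],[0,0,0]],[[0,0,0.2],[0,0,0]],[[0,0,0],[0,0,0]],[[0,0,0],[0,0,0]],[[0,0,0],[0,0,0]],[[0,0,0],[0,0,0]]])

```text
time: 28.0
eef_pos: [0.4984, -0.2191, 0.1596]
tcp_rot: [0.055, 0.705, -0.705, -0.055]
contact_force: [-0.5, 0.0, -0.3]
opening: 0.555
```

Run:
```python
from h import *
c=read_camera("top");b=read_camera("side")["img"]
cv2.imwrite("pics/f.png",np.hstack([cv2.resize(c["img"][160:320,170:370],(400,320)),cv2.resize(b[100:340,180:480],(400,320))]))
# blade tips vs lanes, in lane axes
yaw=-.158;a=np.array([np.cos(yaw),np.sin(yaw)]);n=np.array([-a[1],a[0]])
m=masks(c["img"])["steel"]
for col,L,roi in(("yellow",(.5825,.2405),(198,192,226,230)),("red",(.5717,.1754),(228,192,255,235)),("blue",(.561,.1103),(255,195,288,240))):
    q=ray(c,biggest(m,roi),.0225)-np.array(L); t=q@a; print(col,"x",(t.max()-.09).round(4),"tip y",(q@n)[t>t.max()-.012].mean().round(4),"root y",(q@n)[t<t.max()-.045].mean().round(4))
for n_,px in dict(br=(170,0)).items(): pass
i0=cv2.imread("pics/top0.png");i1=c["img"]
for nm,(x0,y0,x1,y1) in dict(brush_red=(325,215,350,303),brush_blue=(425,200,457,285)).items(): print(nm,np.abs(i0[y0:y1,x0:x1].astype(int)-i1[y0:y1,x0:x1]).mean())
```

```text
yellow x -0.0021 tip y 0.0032 root y 0.0007
red x -0.0009 tip y 0.0018 root y 0.0
blue x 0.0086 tip y 0.0011 root y -0.0005
brush_red 9.195151515151515
brush_blue 35.862009803921566
```

View pics/f.png

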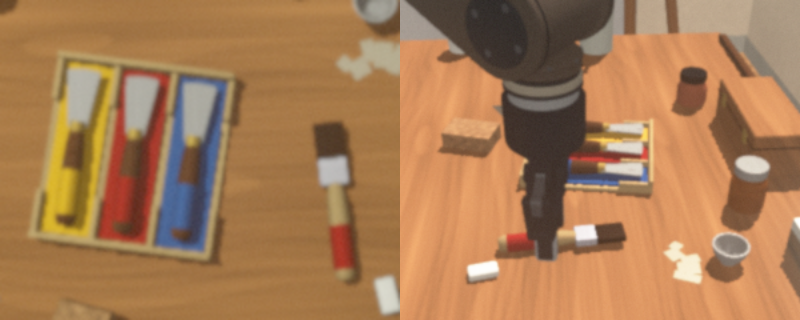

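All three knives lie in their own lanes and the red brush is in place. The blue knife's 8.6 mm along-lane figure looks like tray-wall pixels in the mask. I'll cross-check it from the side view, and move the arm to check the blue brush.

Emit:
send_rows(plan=[[[0,0,0.2],[0,0,0]],[[0,0,0.3],[0,0,0]],[[0,0,0.3],[0,0,0]],[[0,0,0.3],[0,0,0]],[[0,0,0.3],[0,0,0]],[[0,0,0.3],[0,0,0]],[[0,0,0.3],[0,0,0]],[[0,0,0.3],[0,0,0]],[[0,0,0.2],[0,0,0]],[[0,0,0],[0,0,0]],[[0,0,0],[0,0,0]],[[0,0,0],[0,0,0]]])

```text
time: 29.3
eef_pos: [0.4513, -0.5152, 0.1592]
tcp_rot: [0.055, 0.705, -0.705, -0.056]
contact_force: [0.1, 0.2, -0.2]
opening: 0.553
```

Run:
```python
from h import *
print(get_state()["eef_pos"])
yaw=-.158;a=np.array([np.cos(yaw),np.sin(yaw)]);n=np.array([-a[1],a[0]])
c=read_camera("side"); m=masks(c["img"])["steel"]
for col,L,y in(("yellow",(.5825,.2405),(190,204)),("red",(.5717,.1754),(204,219)),("blue",(.561,.1103),(219,240))):
    px=biggest(m,(300,y[0],372,y[1])); q=ray(c,px,.0225)-np.array(L); t=q@a; print(col,px.min(0),px.max(0),"x",(t.max()-.09).round(4),"y",(q@n).mean().round(4))
c=read_camera("top"); px=biggest(masks(c["img"])["steel"],(255,195,288,240)); print("top blue blade px",px.min(0),px.max(0))
i0=cv2.imread("pics/top0.png")
for nm,col,roi in(("brush_red","red",(325,215,352,303)),("brush_blue","blue",(425,200,460,285))):
    print(nm,[biggest(masks(i)[col],roi).mean(0).round(1) for i in(i0,c["img"])])
```

```text
[ 0.45126839 -0.51520369  0.15918405]
yellow [335 192] [362 200] x -0.0008 y 0.0005
red [334 206] [361 215] x -0.0018 y -0.0003
blue [300 222] [365 239] x 0.0081 y -0.0154
top blue blade px [261 201] [278 233]
brush_red [array([340. , 283.2]), array([340.4, 283.1])]
brush_blue [array([446.1, 264.3]), array([446.2, 264.4])]
```

Run:
```python
from h import *
yaw=-.158;a=np.array([np.cos(yaw),np.sin(yaw)]);n=np.array([-a[1],a[0]]); L=np.array((.5612,.1103))
for nm,roi in(("top",(255,195,288,240)),("side",(310,215,372,240))):
    c=read_camera(nm); px=biggest(masks(c["img"])["steel"],roi); q=ray(c,px,.0225)-L; t=q@a; y=q@n
    k=np.abs(y)<.014; print(nm,"tip x",(t[k].max()-.09).round(4),"n",[int((k&(t>e)&(t<=e+.005)).sum()) for e in np.arange(.06,.11,.005)])
    cv2.imwrite(f"pics/z{nm}.png",cv2.resize(c["img"][roi[1]-15:roi[3]+15,roi[0]-30:roi[2]+10],None,fx=5 if nm=="top" else 4,fy=5 if nm=="top" else 4))
A,B=[cv2.imread(f"pics/z{n}.png") for n in("top","side")]; B=cv2.copyMakeBorder(B,0,max(0,A.shape[0]-B.shape[0]),0,0,0); cv2.imwrite("pics/z.png",np.hstack([A,B[:A.shape[0]]]))
```

```text
top tip x 0.0015 n [25, 28, 25, 26, 28, 26, 8, 0, 0, 0]
side tip x 0.0078 n [16, 19, 14, 14, 23, 15, 7, 7, 0, 0]
```

View pics/z.png

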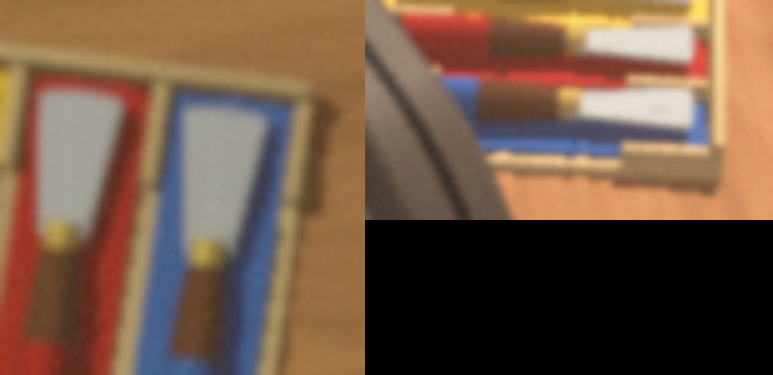

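The close-up shows the blue blade tip clear of the end wall and level with its neighbours. With the mask cleaned, the offset along the lane is about 1.5 mm. I'm handing in.

```bash
python3 -c "from plant import *; print(sign_off())"
```

```text
the job is handed in; nothing more can be done
None
```

All three knives are in the tray, each flat in the lane of its own colour and released. I handed the job in at about 30 s of the 96 s allowed; the sign-off reports no verdict.

- **Knife positions:** in the last top view each knife lies about 2 mm or less from its lane's middle along the lane. Across the lane, the blade tips are 1–3 mm off the middle.
- **Brushes:** the band centres of both brushes moved 0.4 px or less (under 1 mm) between the first and last top pictures.
- **Arm:** it stands well away from the tray and knives and touches nothing.
- **One check that disagreed:** the blue knife first measured about 8 mm off along its lane. In the top view that was tray-wall pixels in the mask; with those cut out it reads 1.5 mm. The side view still gives about 8 mm, which I also put down to wall pixels but did not confirm. Either figure is inside the 16 mm limit, and the close-up shows the blade tip clear of the end wall.

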